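# Ballast the camera stand's foot and start its clamp bolt

### The arm

A 6-joint arm with a two-finger parallel gripper is mounted at the origin on the work surface. World frame = base frame: x ahead of the robot, y to its left, z up, the work surface at z = 0. Lengths are in m, angles in rad, forces in N, time in s.
With the tool pointing down it reaches from about 0.3 to 0.875 m from the base axis. Payload 4.2 kg.
Tool frame: the origin (TCP) lies on the centre line of the jaws, within the pads' length; the fingertips stand 22 mm ahead of it and the grasp point (between the pads) lies 3 mm ahead of it (r.finger_overhang is the distance from the TCP to the fingertips, in m); z points along the fingers, y is the line along which they close (so a half turn about z gives the same grasp; the last joint's range is limited). The gripper opens to 85 mm and grips with 20 to 120 N. Pads are 22 mm wide; open, the fingers measure 114 mm over their backs; the gripper's body (76 mm by 85 mm) begins 54 mm behind the grasp point. The pads swing forward as they close: fully open they stand 13 mm farther back than shut.
Start: joints at [1.327, 0.32, 1.565, -0, 1.257, -0.02], TCP at [0.128, 0.561, 0.253] pointing down, gripper open.
Joint ranges: [-3.11, 3.11], [-0.84, 2.01], [0.21, 2.61], [-1.34, 4.49], [0.05, 2.63], [-2.56, 2.56]. Speed limits (rad/s): [2.57, 2.57, 3.14, 3.14, 3.14, 3.14].

### API

Orientations are given as a rotation vector (axis times angle).
In Python, from rig import r gives the robot as it stands. The module is installed in compiled form; this text tells all that it offers.
- The arm moves only by the tool carry_out, never from a script. Its argument "increments" is a list of rows, each an object with "twist": the turn, a rotation vector about the world's x, y, z in degrees, a list of three; "offset": the shift along the world's x, y, z in m, a list of three; "claw": the opening, from -1 (shut) to 1 (fully open). A call has 1 to 20 rows; each row shifts and turns the commanded pose from where the row before left it; what a row does not reach is not made up. A row lasts 1/12 s, in which the tool goes at most 41.7 mm and 7.16 degrees, less where a joint would pass 70% of its speed; a pose out of reach is approached as far as the arm can. A call is refused whole if a number of a shift passes 0.0417 or a number of a turn 7.16, either way. A call with a gripper value outside its range is refused whole. The fingers move at their own pace and stop on an object; the grip force is fixed at half the most. Time passes only in rows, so rows that do not move let the fingers close. It gives the time, the measured TCP pose, the force, the opening and the grip force at its end, in the units of the state.
- r.sense(): the state, without advancing time (a new reading comes with each control period).
- r.grab_frame(name): name is "scene" or "top" or "wrist"; returns a dict with "image" (384x512x3 uint8, red, green, blue), "intrinsics" (3x3 intrinsics, pixels), "R" (3x3) and "t" (3): a world point X has camera coordinates R X + t. Camera axes: x right, y down, z forward; pixel columns grow to the right and rows downward; lengths in m; the calibration is good to about 2 mm. A picture is of the moment at which its call begins. There is no depth.
- r.close_job(): hands the job in; it is judged then, once.
The state is a dict: "time": time; "joint_pos": joint angles; "qvel": joint speeds; "tau": joint torques, N m; "ee_pos": TCP position; "eef_rot": TCP orientation; "contact_force": force on the tool from outside, world axes, zero at the start; "torque": the same for the moment, N m; "width": finger opening in m; "grasp_force": force on a finger pad.
Only numpy, scipy, OpenCV 4.12 (cv2) and the standard library are available. Lean on these libraries where they do the work, as an engineer would, in place of code of your own. Each camera call takes 0.05 s, during which the arm holds its last target. There are 200 camera calls.

### The job

Make the camera stand's foot ready for its column: first hang the steel ballast box by its handle on the foot's hook and let go of it, so that it hangs free. Then take the clamp bolt by its round knob and turn it backward (anticlockwise from above) until its thread drops into the boss, turn it forward (clockwise) one full turn so that it is started, and finish while still holding the knob there. Leave the other things on the table where they are.

Things in the scene. Friction and masses are not known exactly. Their poses are not given: they have to be found in the camera images.
- foot: Fixed dark steel plate on the table, 110 (x) x 300 (y) x 12 mm, the foot of a camera stand; origin at the centre of its underside, axes along its sides. At its -y end stands the ballast hook, at its +y end (100 mm from the middle) the round aluminium boss with the clamp bolt.
- hook_seat (a point): Lowest point of the upper side of the hook, where a handle rests: foot (-10, -100, 150) mm. The hook, a 10 mm bar, runs from a 14 mm post (foot x = +48, 160 mm high) towards the foot's -x down to the seat, then up to a tip at foot x = -36; the tip's top, 173 mm above the table, is the highest point. Bring the handle on from the -x side, above the tip, then lower it.
- ballast: Steel box 50 (x) x 116 (y) x 45 mm, about 0.35 kg, with a rigid arched handle over it; the only box with a handle. Origin at the centre of its underside, z up. It stands on the table in front of the foot, on the robot's left or right.
- bail (a point): Middle of the handle's straight top bar, on its centre line, 108 mm above the box's underside. Bar: 8 mm round, along the ballast's y, 106 mm long; clear opening under it 59 mm high. The hook must carry its middle, so grip it 25 to 30 mm to one side. When hung this point is about 9 mm above hook_seat and the ballast's y runs along the foot's y (either way round).
- bolt: Clamp bolt, upright, captive in the boss, with a round black knob 36 mm in diameter (39 over its flutes), 30 mm high; grip its sides from above at any yaw. Origin on its axis at the knob's underside, z up, x along the steel index mark on its top. Starts with the underside 74 mm above the table, resting on the top of the thread. Turned back to the thread's end it drops about 7 mm (to 67 mm).
- boss_top (a point): Centre of the boss's top (44 mm in diameter), 50 mm above the table. Weight and a spring pull the bolt down with about 4 N; a gripper holding the knob keeps it from dropping, but feels its load grow by 4 N or more: turn back in steps under 0.3 rad, then let go (or ease down). After the drop, forward turns screw it down 8 mm a turn (to about 59 mm after one); the hand must follow.
- turn (a joint): Turning angle of the bolt, rad, counts over many turns, grows when turned forward (clockwise from above). Starts between 0.5 and 1.5. 0 is the thread's end: it can drop from about -0.15 to -0.5; farther back, if held up, it rides on the thread's top again. Once dropped it cannot go back past -0.55. Turning needs about 0.05 N m; it stays where it is left.
- tin: Bystander: a steel box of the same size with a flat lid, 51 mm high and without a handle, on the other side of the table. Origin at the centre of its underside.
- lens: Bystander: black camera lens standing on the table, 66 mm in diameter, 66 mm high, nearest the robot. Origin under its centre.
- mouse: Bystander: black computer mouse, 100 x 58 x 28 mm. Origin under its centre.
- jar: Bystander: small closed jar, 56 mm in diameter, 70 mm high, beyond the foot. Origin under its centre.
- pot: Bystander: open grey cup, 72 mm in diameter, 90 mm high, beyond the foot. Origin under its centre.
- roller: Bystander: wooden roller 28 mm in diameter, 170 mm long, lying on the table. Origin under its middle.
There are look-alikes about, which are no part of the job. What is shaped like the ballast but green or red is not meant.

How it is judged:
On the way, in this order (a step that is already met when the one before it is completed fails the run):
1. the ballast hangs by its handle on the foot's hook, let go (x of bail in the frame of foot between -0.03 and 0.04 m and y of bail in the frame of foot between -0.135 and -0.065 m and z of bail in the frame of foot between 0.145 and 0.175 m and angle between ballast's own z axis and vertical below 0.4 rad and contact force between ballast and foot above 1 N and contact force between the fingers and ballast below 0.2 N), for 0.3 s.
2. turned backward, the bolt's thread has dropped (value of joint turn between -0.8 and 0.2 rad and z of bolt in the frame of foot between 0.064 and 0.07 m), for 0.05 s.
At the end, for the whole second after the job is handed in: Ballast hangs by its handle on the hook (bar's middle within 35 mm of it, tilt under 0.4 rad), untouched by the fingers; bolt one turn forward of its drop (joint 5.3 to 6.9 rad), knob's underside 56.5 to 62.5 mm above the foot's underside; fingers hold the knob with over 2 N (all of step 1 and value of joint turn between 5.3 and 6.9 rad and z of bolt in the frame of foot between 0.0565 and 0.0625 m and contact force between the fingers and bolt above 2 N); the arm keeps its last pose, push and grip.
It fails at once if a bystander was pushed more than 30 mm (distance of any of tin, lens, mouse, jar, pot, roller from where it was at the start of the episode above 0.03 m).
It fails at once if the bolt was screwed in well past one turn (value of joint turn above 7.4 rad).
It also fails if it takes over 72 s, if anything falls off the work surface, if the arm or the gripper's body presses on something with over 40 N, if the wrist force passes 120 N, or if a joint passes its speed limit or range.

## Working session

There is one attempt and no reset: what is moved stays moved. The work goes in short steps, Python scripts to look and compute and a tool call to move; the robot and the scene stay as the last step left them, time stands still between calls to the robot, and variables do not carry over. Pictures are saved under pics/ and viewed, at most 10 in all, crops included, and the job is handed in when it is done.

Besides the shell and the picture viewer there is one more tool, called after "Call:" in YAML: its name, and indented under it one key for each argument. carry_out: Moves the arm, as the interface text tells. Its arguments: {"type":"object","properties":{"increments":{"type":"array","items":{"type":"object","properties":{"twist":{"type":"array","items":{"type":"number"}},"offset":{"type":"array","items":{"type":"number"}},"claw":{"type":"number"}}}}},"required":["increments"]}

```bash
mkdir -p pics; cat > h.py <<'E'
from rig import r
import numpy as np, cv2
def grab(n,f):
    g=r.grab_frame(n); cv2.imwrite(f'pics/{f}.png',g['image'][:,:,::-1]); np.savez(f'pics/{f}.npz',K=g['intrinsics'],R=g['R'],t=g['t']); return g
def ray(f,u,v,z):
    d=np.load(f'pics/{f}.npz'); K,R,t=d['K'],d['R'],d['t']
    w=R.T@np.linalg.solve(K,[u,v,1]); c=-R.T@t
    return np.round(c+w*(z-c[2])/w[2],4)
def proj(f,X):
    d=np.load(f'pics/{f}.npz'); p=d['K']@(d['R']@np.array(X,float)+d['t']); return np.round(p[:2]/p[2],1)
def crop(f,o,x0,y0,x1,y1,s):
    im=cv2.imread(f'pics/{f}.png')[y0:y1,x0:x1]; cv2.imwrite(f'pics/{o}.png',cv2.resize(im,None,fx=s,fy=s,interpolation=cv2.INTER_CUBIC))
E
python3 - <<'E'
from h import *
a=grab('top','top0');b=grab('scene','sc0')
for g in(a,b): print(g['intrinsics'],-g['R'].T@g['t'],g['R'])
print(r.sense())
cv2.imwrite('pics/both.png',np.vstack([a['image'],b['image']])[:,:,::-1][:, :] if 0 else cv2.resize(a['image'],(768,576))[:,:,::-1])
E
```

```text
[[394.16401288   0.         250.31724567]
 [  0.         394.16401288 196.08263248]
 [  0.           0.           1.        ]] [0.37751983 0.07040786 1.56829529] [[-1.07199311e-02 -9.99942020e-01 -1.01951725e-03]
 [-9.94004965e-01  1.07672161e-02 -1.08803479e-01]
 [ 1.08808147e-01 -1.52960586e-04 -9.94062756e-01]]
[[445.96292955   0.         251.67200167]
 [  0.         445.96292955 200.33850215]
 [  0.           0.           1.        ]] [ 1.28683866 -0.80293844  0.87813436] [[ 0.77047225  0.63697891 -0.02510717]
 [ 0.34419027 -0.44882846 -0.82467332]
 [-0.53656832  0.62674627 -0.56505181]]
{'time': 0.1, 'joint_pos': array([ 1.32699937e+00,  3.20242173e-01,  1.56551183e+00, -1.03743226e-05,
        1.25739720e+00, -2.00211451e-02]), 'qvel': array([-0.00187681, -0.0020945 , -0.00158114, -0.0014034 , -0.00051883,
        0.00168358]), 'tau': array([ 1.30521757e-04, -4.16410410e+01, -2.34705001e+01, -2.55181681e-05,
        4.97498389e-03,  9.75621759e-06]), 'ee_pos': array([0.12752476, 0.56030185, 0.25257569]), 'eef_rot': array([-3.50746371e-01, -3.12175415e+00,  2.42879582e-03]), 'contact_force': array([ 0.1953159 ,  0.62142082, -0.04154174]), 'torque': array([-0.08409098,  0.00925519,  0.03513274]), 'grasp_force': 0.0, 'width': 0.08516658988977674}
```

View pics/both.png

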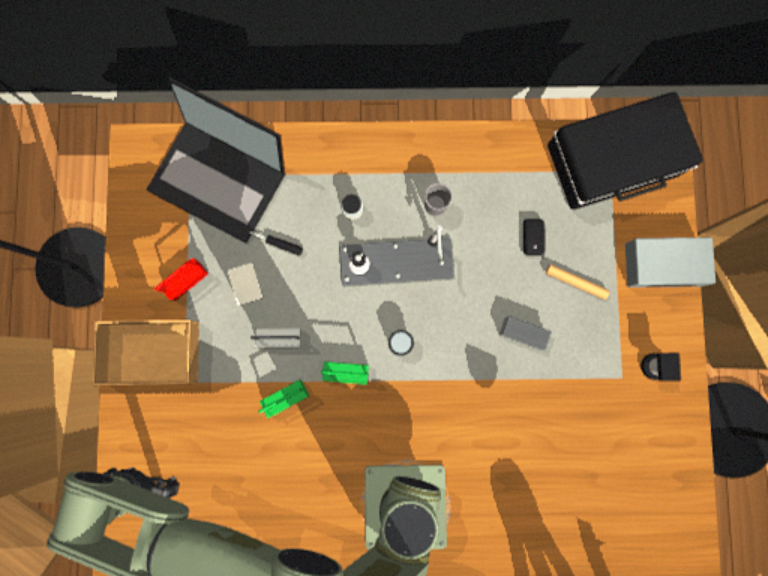

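View pics/sc0.png

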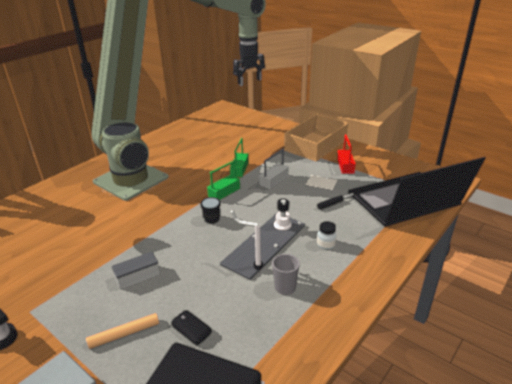

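The top picture shows the foot at about (397,261) on the 768-wide view, the knob at (359,260), the hook at (440,240) and the grey ballast at (275,338). The ballast is on the robot's left. The scene view agrees. I'll enlarge both.

```bash
python3 - <<'E'
from h import *
T=cv2.imread('pics/top0.png');S=cv2.imread('pics/sc0.png')
def c(im,x,y,w,h):
    o=cv2.resize(im[y:y+h,x:x+w],(400,300),interpolation=cv2.INTER_CUBIC)
    k=400/w
    for u in range(x-x%10+10,x+w,10): cv2.line(o,(int((u-x)*k),0),(int((u-x)*k),6 if u%50 else 14),(0,255,255),1)
    for v in range(y-y%10+10,y+h,10): cv2.line(o,(0,int((v-y)*k)),(6 if v%50 else 14,int((v-y)*k)),(0,255,255),1)
    return o
cv2.imwrite('pics/c1.png',np.vstack([np.hstack([c(T,220,140,88,66),c(T,155,205,60,45)]),np.hstack([c(S,215,185,120,90),c(S,245,145,60,45)])]))
E
```

```text
(no output)
```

View pics/c1.png

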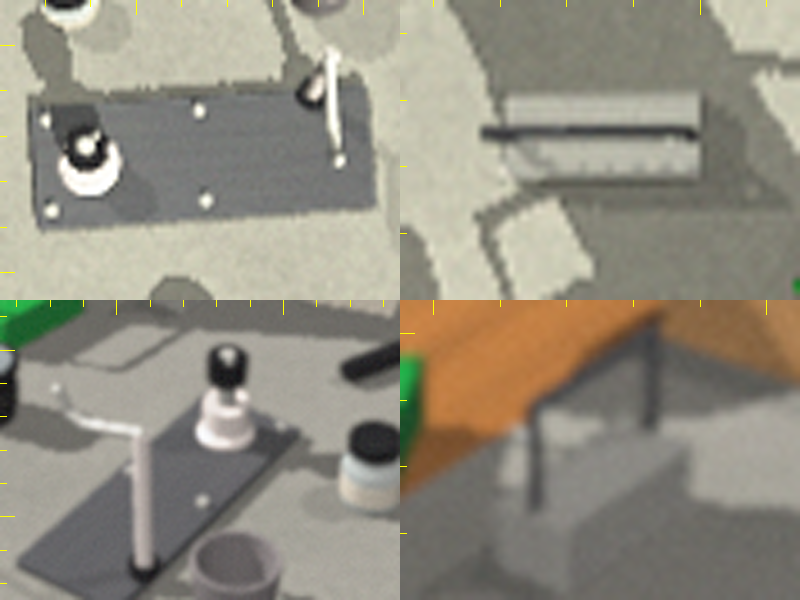

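```bash
python3 - <<'E'
from h import *
a=lambda x,y,z:ray('top0',220+x/4.545,140+y/4.545,z)
b=lambda x,y,z:ray('top0',155+x/6.667,205+y/6.667,z)
c=[a(28,95,.012),a(362,83,.012),a(375,208,.012),a(40,230,.012)]
print(c,'ctr',np.mean(c,0)); 
for p,q in((0,1),(3,2),(0,3),(1,2)): print(c[q]-c[p],np.linalg.norm(c[q]-c[p]))
print('knob',a(87,147,.104),'tip',a(340,160,.17),'post',a(331,52,.16),'bosstop',a(92,166,.05))
print('bar',b(85,131,.11),b(297,134,.11), 'box',[b(x,y,.045) for x,y in((105,93),(300,93),(300,180),(105,180))])
# scene ballast: handle corner tops
s=lambda x,y,z:ray('sc0',245+x/6.667,145+(y-300)/6.667,z)
print('bar sc',s(133,410,.108),s(255,322,.108))
k=lambda x,y,z:ray('sc0',215+x/3.333,185+(y-300)/3.333,z)
print('tip',k(55,388,.17),'post',k(140,433,.16),'knobtop',k(230,357,.104))
E
```

```text
[array([0.6909, 0.1655, 0.012 ]), array([ 0.6984, -0.1294,  0.012 ]), array([ 0.587 , -0.1381,  0.012 ]), array([0.5707, 0.1555, 0.012 ])] ctr [0.63675  0.013375 0.012   ]
[ 0.0075 -0.2949  0.    ] 0.29499535589564796
[ 0.0163 -0.2936  0.    ] 0.29405212123023355
[-0.1202 -0.01    0.    ] 0.120615256083134
[-0.1114 -0.0087  0.    ] 0.11173920529518729
knob [0.6281 0.1113 0.104 ] tip [ 0.6042 -0.0903  0.17  ] post [ 0.6934 -0.0862  0.16  ] bosstop [0.6208 0.1086 0.05  ]
bar [0.4343 0.3763 0.11  ] [0.4314 0.2588 0.11  ] box [array([0.4587, 0.3786, 0.045 ]), array([0.4575, 0.2655, 0.045 ]), array([0.4073, 0.2654, 0.045 ]), array([0.4085, 0.378 , 0.045 ])]
bar sc [0.4393 0.2647 0.108 ] [0.4323 0.3822 0.108 ]
tip [ 0.6048 -0.0919  0.17  ] post [ 0.6891 -0.0861  0.16  ] knobtop [0.636  0.1084 0.104 ]
```

Call:
carry_out:
  increments:
    - {"offset": [0.0255,-0.0177,0],"twist": [0,0,-6.43],"claw": 1}
    - {"offset": [0.0255,-0.0177,0],"twist": [0,0,-6.43],"claw": 1}
    - {"offset": [0.0255,-0.0177,0],"twist": [0,0,-6.43],"claw": 1}
    - {"offset": [0.0255,-0.0177,0],"twist": [0,0,-6.43],"claw": 1}
    - {"offset": [0.0255,-0.0177,0],"twist": [0,0,-6.43],"claw": 1}
    - {"offset": [0.0255,-0.0177,0],"twist": [0,0,-6.43],"claw": 1}
    - {"offset": [0.0255,-0.0177,-0.008],"twist": [0,0,-6.43],"claw": 1}
    - {"offset": [0.0255,-0.0177,-0.008],"twist": [0,0,-6.43],"claw": 1}
    - {"offset": [0.0255,-0.0177,-0.008],"twist": [0,0,-6.43],"claw": 1}
    - {"offset": [0.0255,-0.0177,-0.008],"twist": [0,0,-6.43],"claw": 1}
    - {"offset": [0.0255,-0.0177,-0.008],"twist": [0,0,-6.43],"claw": 1}
    - {"offset": [0.0255,-0.0177,0],"twist": [0,0,-6.43],"claw": 1}
    - {"claw": 1}
    - {"claw": 1}
    - {"claw": 1}

```text
invalid input at $.increments[12]: expected keys twist, offset, claw
```

```bash
python3 - <<'E'
from h import *
s=r.sense();print(s['ee_pos'],s['eef_rot'],s['joint_pos'])
g=grab('wrist','w1');cv2.imwrite('pics/w1b.png',cv2.resize(cv2.imread('pics/w1.png'),(768,576)))
for y in(.262,.321,.376):print(proj('w1',[.434,y,.108])*1.5)
E
```

```text
[0.12752476 0.56030185 0.25257569] [-3.50746371e-01 -3.12175415e+00  2.42879582e-03] [ 1.32699937e+00  3.20242173e-01  1.56551183e+00 -1.03743226e-05
  1.25739720e+00 -2.00211451e-02]
[136.2  660.45]
[197.4 651. ]
[255.6 642. ]
```

View pics/w1b.png

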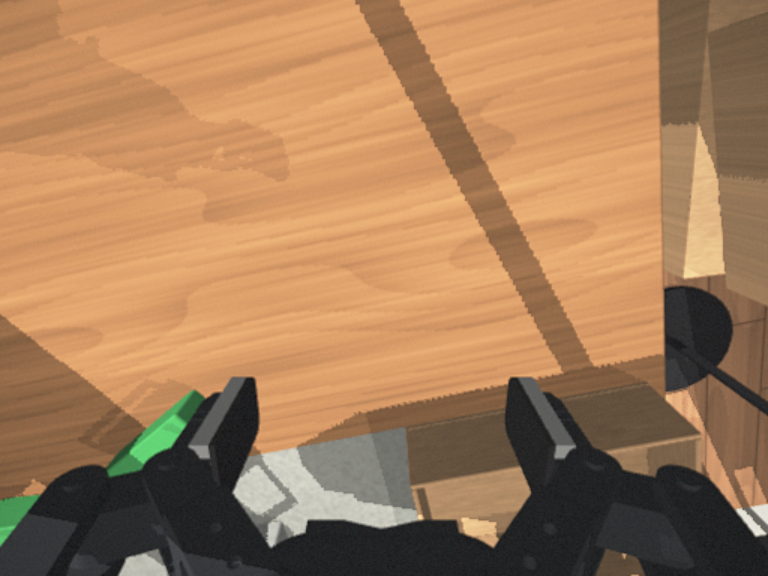

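The move was refused because every row must have all three keys. The picture shows only the tabletop under the start pose, with the pads at about (240,410) and (530,410). I'll send it again with complete rows.

Call:
carry_out:
  increments:
    - {"offset": [0.0255,-0.0177,0],"twist": [0,0,-6.43],"claw": 1}
    - {"offset": [0.0255,-0.0177,0],"twist": [0,0,-6.43],"claw": 1}
    - {"offset": [0.0255,-0.0177,0],"twist": [0,0,-6.43],"claw": 1}
    - {"offset": [0.0255,-0.0177,0],"twist": [0,0,-6.43],"claw": 1}
    - {"offset": [0.0255,-0.0177,0],"twist": [0,0,-6.43],"claw": 1}
    - {"offset": [0.0255,-0.0177,0],"twist": [0,0,-6.43],"claw": 1}
    - {"offset": [0.0255,-0.0177,-0.008],"twist": [0,0,-6.43],"claw": 1}
    - {"offset": [0.0255,-0.0177,-0.008],"twist": [0,0,-6.43],"claw": 1}
    - {"offset": [0.0255,-0.0177,-0.008],"twist": [0,0,-6.43],"claw": 1}
    - {"offset": [0.0255,-0.0177,-0.008],"twist": [0,0,-6.43],"claw": 1}
    - {"offset": [0.0255,-0.0177,-0.008],"twist": [0,0,-6.43],"claw": 1}
    - {"offset": [0.0255,-0.0177,0],"twist": [0,0,-6.43],"claw": 1}
    - {"offset": [0,0,0],"twist": [0,0,0],"claw": 1}
    - {"offset": [0,0,0],"twist": [0,0,0],"claw": 1}
    - {"offset": [0,0,0],"twist": [0,0,0],"claw": 1}

```text
time: 1.4
ee_pos: [0.4332, 0.3483, 0.2131]
eef_rot: [-2.22, -2.222, 0.001]
contact_force: [-0.3, -0.4, 0.2]
width: 0.0853
grasp_force: 0.0
```

```bash
python3 - <<'E'
from h import *
s=r.sense();print(s['ee_pos'],s['eef_rot'],s['joint_pos'])
g=grab('wrist','w2');cv2.imwrite('pics/w2b.png',cv2.resize(cv2.imread('pics/w2.png'),(768,576)))
for y in(.262,.321,.376):print(proj('w2',[.434,y,.108])*1.5)
E
```

```text
[0.43323035 0.34832071 0.21314942] [-2.22020758e+00 -2.22188864e+00  8.85984231e-04] [6.56236127e-01 3.18612382e-01 1.67169821e+00 5.23689270e-04
 1.15191333e+00 6.55266094e-01]
[382.8 433.2]
[382.95 346.95]
[383.25 253.5 ]
```

View pics/w2b.png

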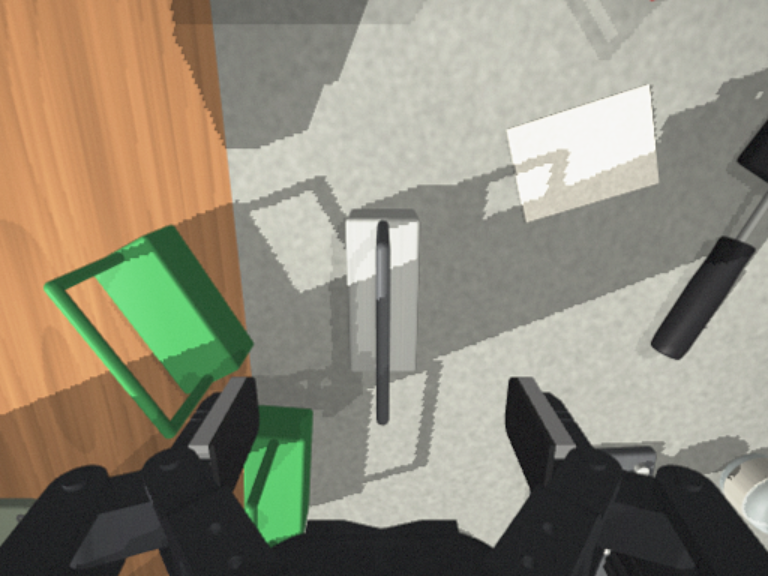

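The bar is upright at column 383, rows 222 to 424, so its yaw is about 0 and its x is as predicted. The box's top face runs from row 218 to row 371. I'll convert these.

```bash
python3 - <<'E'
from h import *
f=lambda u,v,z:ray('w2',u/1.5,v/1.5,z)
print('bar',f(383,225,.11),f(383,421,.11),'mid?',f(383,300,.108))
print('box top',f(347,219,.045),f(418,219,.045),f(350,372,.045),f(416,372,.045))
E
```

```text
bar [0.4339 0.3916 0.11  ] [0.4341 0.2724 0.11  ] mid? [0.4339 0.3496 0.108 ]
box top [0.4103 0.383  0.045 ] [0.4571 0.383  0.045 ] [0.4096 0.2683 0.045 ] [0.4589 0.2684 0.045 ]
```

Call:
carry_out:
  increments:
    - {"offset": [0.0007,0.0037,-0.02],"twist": [0,0,0],"claw": 1}
    - {"offset": [0,0,-0.025],"twist": [0,0,0],"claw": 1}
    - {"offset": [0,0,-0.025],"twist": [0,0,0],"claw": 1}
    - {"offset": [0,0,-0.02],"twist": [0,0,0],"claw": 1}
    - {"offset": [0,0,-0.013],"twist": [0,0,0],"claw": 1}
    - {"offset": [0,0,0],"twist": [0,0,0],"claw": 1}
    - {"offset": [0,0,0],"twist": [0,0,0],"claw": -1}
    - {"offset": [0,0,0],"twist": [0,0,0],"claw": -1}
    - {"offset": [0,0,0],"twist": [0,0,0],"claw": -1}
    - {"offset": [0,0,0],"twist": [0,0,0],"claw": -1}
    - {"offset": [0,0,0],"twist": [0,0,0],"claw": -1}
    - {"offset": [0,0,0],"twist": [0,0,0],"claw": -1}
    - {"offset": [0,0,0],"twist": [0,0,0],"claw": -1}
    - {"offset": [0,0,0],"twist": [0,0,0],"claw": -1}

```text
time: 2.62
ee_pos: [0.4343, 0.3521, 0.1109]
eef_rot: [-2.221, -2.221, -0.001]
contact_force: [-0.9, 0.1, 3.9]
width: 0.0057
grasp_force: 58.6
```

Call:
carry_out:
  increments:
    - {"offset": [0,0,0.01],"twist": [0,0,0],"claw": -1}
    - {"offset": [0,0,0.02],"twist": [0,0,0],"claw": -1}
    - {"offset": [0,0,0.025],"twist": [0,0,0],"claw": -1}
    - {"offset": [0,0,0.025],"twist": [0,0,0],"claw": -1}
    - {"offset": [0,0,0.02],"twist": [0,0,0],"claw": -1}
    - {"offset": [0,0,0.005],"twist": [0,0,0],"claw": -1}
    - {"offset": [0.002,-0.01,0],"twist": [0,0,0],"claw": -1}
    - {"offset": [0.005,-0.02,0],"twist": [0,0,0],"claw": -1}
    - {"offset": [0.005,-0.02,0],"twist": [0,0,0.2],"claw": -1}
    - {"offset": [0.005,-0.02,0],"twist": [0,0,0.2],"claw": -1}
    - {"offset": [0.005,-0.025,0],"twist": [0,0,0.2],"claw": -1}
    - {"offset": [0.005,-0.025,0],"twist": [0,0,0.2],"claw": -1}

```text
time: 3.62
ee_pos: [0.4602, 0.2298, 0.2131]
eef_rot: [-2.204, -2.237, 0.007]
contact_force: [0.6, 0.3, -4.0]
width: 0.0057
grasp_force: 58.7
```

Call:
carry_out:
  increments:
    - {"offset": [0.008,-0.025,0],"twist": [0,0,0.2],"claw": -1}
    - {"offset": [0.008,-0.025,0],"twist": [0,0,0.2],"claw": -1}
    - {"offset": [0.008,-0.025,0],"twist": [0,0,0.2],"claw": -1}
    - {"offset": [0.008,-0.025,0],"twist": [0,0,0.2],"claw": -1}
    - {"offset": [0.008,-0.025,0],"twist": [0,0,0.2],"claw": -1}
    - {"offset": [0.008,-0.025,0],"twist": [0,0,0.2],"claw": -1}
    - {"offset": [0.008,-0.025,0],"twist": [0,0,0.2],"claw": -1}
    - {"offset": [0.008,-0.025,0],"twist": [0,0,0.2],"claw": -1}
    - {"offset": [0.008,-0.025,0],"twist": [0,0,0.2],"claw": -1}
    - {"offset": [0.008,-0.025,0],"twist": [0,0,0],"claw": -1}
    - {"offset": [0.006,-0.025,0],"twist": [0,0,0],"claw": -1}
    - {"offset": [0.003,-0.02,0],"twist": [0,0,0],"claw": -1}
    - {"offset": [0,0,-0.012],"twist": [0,0,0],"claw": -1}
    - {"offset": [0,0,-0.013],"twist": [0,0,0],"claw": -1}
    - {"offset": [0,0,0],"twist": [0,0,0],"claw": -1}
    - {"offset": [0,0,0],"twist": [0,0,0],"claw": -1}

```text
time: 4.95
ee_pos: [0.5485, -0.0634, 0.1881]
eef_rot: [-2.168, -2.268, 0.005]
contact_force: [0.3, 0.7, -2.8]
width: 0.0055
grasp_force: 58.7
```

```bash
python3 - <<'E'
from h import *
s=r.sense();print(s['ee_pos'],s['eef_rot'],s['joint_pos'],s['torque'])
g=grab('wrist','w3');h=grab('scene','s3');S=h['image'][150:270,170:330]
cv2.imwrite('pics/w3b.png',np.hstack([cv2.resize(g['image'],(400,300)),cv2.resize(S,(400,300),interpolation=cv2.INTER_CUBIC)])[:,:,::-1])
E
```

```text
[ 0.54850614 -0.06338875  0.18814517] [-2.16760964 -2.26801301  0.00537813] [-1.35756755e-01  3.36147526e-01  1.71359826e+00 -2.67795994e-04
  1.09736145e+00 -1.80897644e-01] [ 0.0690576   0.06047976 -0.02169771]
```

View pics/w3b.png

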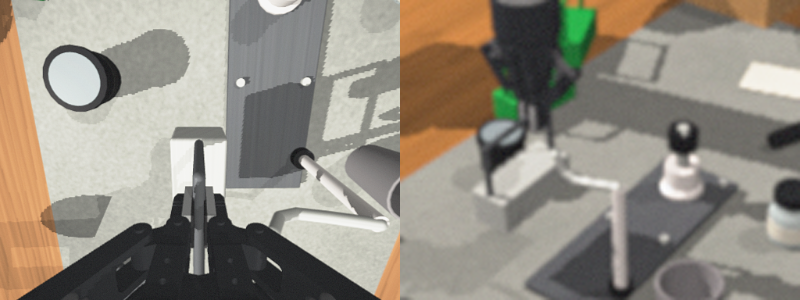

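```bash
python3 - <<'E'
from h import *
f=lambda u,v,z:ray('w3',u*1.28,v*1.28,z)
print('tip',f(272,236,.168),f(277,213,.168),'bend/post',f(383,221,.16), 'bar far end',f(198,143,.188),'box top far edge',f(174,139,.125),f(223,139,.125))
s=lambda u,v,z:ray('s3',170+u/2.5,150+v/2.5,z)
print('scene tip',s(560,155,.17) if 0 else s(160,155,.17),'post',s(218,186,.16))
for y in (-.039-.0,-.145): print('box near(-y) top corners', [proj('s3',[x,-.09-.058,z]) *2.5-np.array([170,150])*2.5 for x in(.524,.574) for z in (.125,.08)]); break
E
```

```text
tip [ 0.6044 -0.0909  0.168 ] [ 0.605  -0.0708  0.168 ] bend/post [ 0.6904 -0.0793  0.16  ] bar far end [ 0.546  -0.0147  0.188 ] box top far edge [ 0.5261 -0.0318  0.125 ] [ 0.567  -0.0299  0.125 ]
scene tip [ 0.612  -0.0898  0.17  ] post [ 0.6881 -0.0841  0.16  ]
box near(-y) top corners [array([ 68.5 , 183.75]), array([ 72., 215.]), array([100.75, 200.75]), array([103.75, 232.5 ])]
```

Call:
carry_out:
  increments:
    - {"offset": [0,0,0.008],"twist": [0,0,0],"claw": -1}
    - {"offset": [0.01,0,0],"twist": [0,0,0],"claw": -1}
    - {"offset": [0.012,0,0],"twist": [0,0,0],"claw": -1}
    - {"offset": [0.012,0,0],"twist": [0,0,0],"claw": -1}
    - {"offset": [0.012,0,0],"twist": [0,0,0],"claw": -1}
    - {"offset": [0.012,0,0],"twist": [0,0,0],"claw": -1}
    - {"offset": [0.012,0,0],"twist": [0,0,0],"claw": -1}
    - {"offset": [0.012,0,0],"twist": [0,0,0],"claw": -1}
    - {"offset": [0,0,0],"twist": [0,0,0],"claw": -1}

```text
time: 5.8
ee_pos: [0.6357, -0.0628, 0.199]
eef_rot: [2.167, 2.27, 0.005]
contact_force: [0.1, -0.9, -3.1]
width: 0.006
grasp_force: 58.7
```

Call:
carry_out:
  increments:
    - {"offset": [0,0,-0.006],"twist": [0,0,0],"claw": -1}
    - {"offset": [0,0,-0.006],"twist": [0,0,0],"claw": -1}
    - {"offset": [0,0,-0.005],"twist": [0,0,0],"claw": -1}
    - {"offset": [0,0,-0.005],"twist": [0,0,0],"claw": -1}
    - {"offset": [0,0,-0.004],"twist": [0,0,0],"claw": -1}
    - {"offset": [0,0,-0.003],"twist": [0,0,0],"claw": -1}
    - {"offset": [0,0,0],"twist": [0,0,0],"claw": -1}

```text
time: 6.38
ee_pos: [0.6317, -0.063, 0.1684]
eef_rot: [-2.169, -2.271, 0.001]
contact_force: [-0.4, -0.0, -2.6]
width: 0.0059
grasp_force: 58.6
```

Call:
carry_out:
  increments:
    - {"offset": [0,0,-0.003],"twist": [0,0,0],"claw": -1}
    - {"offset": [0,0,-0.002],"twist": [0,0,0],"claw": -1}
    - {"offset": [0,0,0],"twist": [0,0,0],"claw": -1}

```text
time: 6.63
ee_pos: [0.6321, -0.063, 0.164]
eef_rot: [-2.17, -2.271, 0.0]
contact_force: [-0.0, -0.3, -3.9]
width: 0.0058
grasp_force: 58.7
```

```bash
python3 - <<'E'
from h import *
s=r.sense();print(s['ee_pos'],s['contact_force'])
g=grab('wrist','w4');h=grab('scene','s4');S=h['image'][150:270,170:330]
cv2.imwrite('pics/w4b.png',np.hstack([cv2.resize(g['image'],(400,300)),cv2.resize(S,(400,300),interpolation=cv2.INTER_CUBIC)])[:,:,::-1])
E
```

```text
[ 0.63211479 -0.06301381  0.16397345] [-0.03577606 -0.31296725 -3.90168194]
```

View pics/w4b.png

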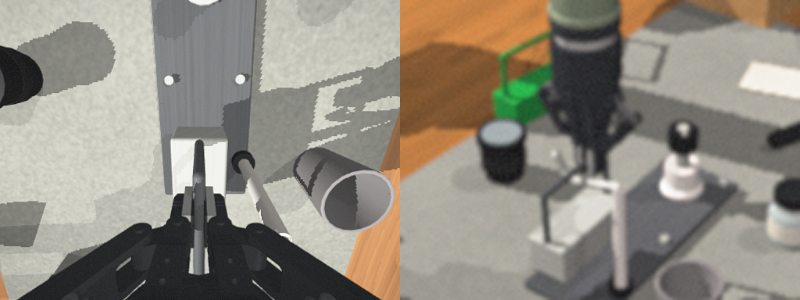

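The handle straddles the hook, with the tip showing at about (555,152) in the scene half. I'll lower the last few mm.

Call:
carry_out:
  increments:
    - {"offset": [0,0,-0.002],"twist": [0,0,0],"claw": -1}
    - {"offset": [0,0,-0.001],"twist": [0,0,0],"claw": -1}
    - {"offset": [0,0,0],"twist": [0,0,0],"claw": -1}

```text
time: 6.98
ee_pos: [0.6322, -0.063, 0.1611]
eef_rot: [-2.17, -2.271, 0.0]
contact_force: [-1.3, 0.2, -4.2]
width: 0.0057
grasp_force: 58.7
```

Call:
carry_out:
  increments:
    - {"offset": [0,0,-0.002],"twist": [0,0,0],"claw": -1}
    - {"offset": [0,0,0],"twist": [0,0,0],"claw": -1}

```text
time: 7.15
ee_pos: [0.6322, -0.063, 0.159]
eef_rot: [-2.17, -2.271, 0.0]
contact_force: [0.1, -0.2, -4.2]
width: 0.0061
grasp_force: 58.7
```

Call:
carry_out:
  increments:
    - {"offset": [0,0,-0.002],"twist": [0,0,0],"claw": -1}
    - {"offset": [0,0,0],"twist": [0,0,0],"claw": -1}

```text
time: 7.32
ee_pos: [0.6325, -0.063, 0.1574]
eef_rot: [2.17, 2.271, 0.001]
contact_force: [-0.2, 0.5, -1.2]
width: 0.006
grasp_force: 58.9
```

Call:
carry_out:
  increments:
    - {"offset": [0,0,-0.001],"twist": [0,0,0],"claw": -1}
    - {"offset": [0,0,0],"twist": [0,0,0],"claw": -0.8}
    - {"offset": [0,0,0],"twist": [0,0,0],"claw": -0.6}
    - {"offset": [0,0,0],"twist": [0,0,0],"claw": -0.3}
    - {"offset": [0,0,0],"twist": [0,0,0],"claw": 0}
    - {"offset": [0,0,0],"twist": [0,0,0],"claw": 0}
    - {"offset": [0,0,0],"twist": [0,0,0],"claw": 0}
    - {"offset": [0,0,0],"twist": [0,0,0],"claw": 0}
    - {"offset": [0,0,0],"twist": [0,0,0],"claw": 0}
    - {"offset": [0,0,0],"twist": [0,0,0],"claw": 0}
    - {"offset": [0,0,0.01],"twist": [0,0,0],"claw": 0}
    - {"offset": [0,0,0.02],"twist": [0,0,0],"claw": 0}
    - {"offset": [0,0,0.03],"twist": [0,0,0],"claw": 0}
    - {"offset": [0,0,0.03],"twist": [0,0,0],"claw": 0}
    - {"offset": [0,0,0],"twist": [0,0,0],"claw": 0}

```text
time: 8.57
ee_pos: [0.6353, -0.0634, 0.2541]
eef_rot: [2.163, 2.264, 0.013]
contact_force: [0.8, -0.1, 0.2]
width: 0.0426
grasp_force: 0.0
```

```bash
python3 - <<'E'
from h import *
s=r.sense();print(s['ee_pos'],s['contact_force'],s['joint_pos'])
g=grab('wrist','w5');h=grab('scene','s5');S=h['image'][150:270,170:330]
cv2.imwrite('pics/w5b.png',np.hstack([cv2.resize(g['image'],(400,300)),cv2.resize(S,(400,300),interpolation=cv2.INTER_CUBIC)])[:,:,::-1])
E
```

```text
[ 0.63527155 -0.06335981  0.25407058] [ 0.7639743  -0.10574491  0.24531979] [-1.17441796e-01  4.13775546e-01  1.41767101e+00  4.44533455e-05
  1.29679943e+00 -1.63122392e-01]
```

View pics/w5b.png

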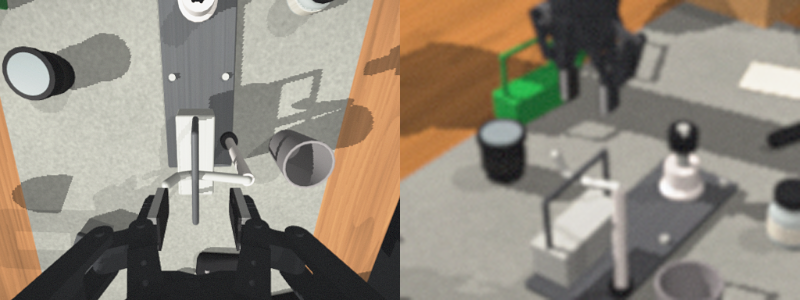

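The ballast hangs free and upright on the hook, with the bar middle near (197,183) in the wrist half. Next I'll look at the knob from close by.

Call:
carry_out:
  increments:
    - {"offset": [0,0.02,0],"twist": [0,0,0],"claw": 1}
    - {"offset": [0,0.03,0],"twist": [0,0,0],"claw": 1}
    - {"offset": [0,0.03,-0.01],"twist": [0,0,0],"claw": 1}
    - {"offset": [-0.001,0.03,-0.02],"twist": [0,0,0],"claw": 1}
    - {"offset": [-0.002,0.01,-0.02],"twist": [0,0,0],"claw": 1}
    - {"offset": [0,0,0],"twist": [0,0,0],"claw": 1}
    - {"offset": [0,0,0],"twist": [0,0,0],"claw": 1}

```text
time: 9.25
ee_pos: [0.6282, 0.0571, 0.1945]
eef_rot: [-2.167, -2.271, 0.006]
contact_force: [0.3, -0.1, 0.6]
width: 0.0855
grasp_force: 0.0
```

```bash
python3 - <<'E'
from h import *
s=r.sense();print(s['ee_pos'],s['eef_rot'],s['contact_force'],s['joint_pos'])
g=grab('wrist','w6')
cv2.imwrite('pics/w6b.png',cv2.resize(g['image'],(768,576))[:,:,::-1])
print(proj('w6',[.632,.1095,.104])*1.5)
E
```

```text
[0.62815751 0.05712542 0.19448922] [-2.16671682 -2.27119273  0.00601604] [ 0.34626469 -0.10239458  0.5775985 ] [ 7.27480924e-02  4.48121507e-01  1.51542832e+00 -6.65934478e-04
  1.18265708e+00  2.59268582e-02]
[395.4 211.5]
```

View pics/w6b.png

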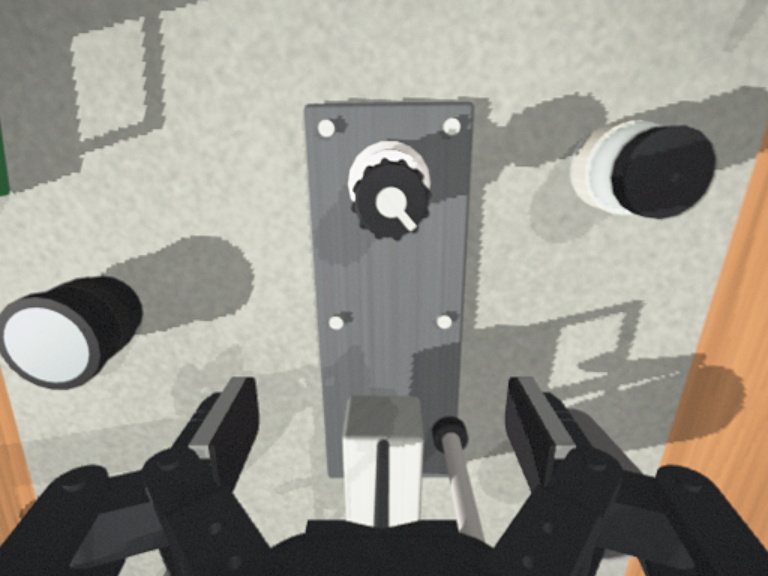

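Call:
carry_out:
  increments:
    - {"offset": [0.001,0.02,0],"twist": [0,0,0],"claw": 1}
    - {"offset": [0.001,0.02,0],"twist": [0,0,0],"claw": 1}
    - {"offset": [0,0.0155,-0.01],"twist": [0,0,0],"claw": 1}
    - {"offset": [0,0,-0.025],"twist": [0,0,0],"claw": 1}
    - {"offset": [0,0,-0.025],"twist": [0,0,0],"claw": 1}
    - {"offset": [0,0,-0.022],"twist": [0,0,0],"claw": 1}
    - {"offset": [0,0,-0.02],"twist": [0,0,0],"claw": 0.5}
    - {"offset": [0,0,0],"twist": [0,0,0],"claw": 0.1}
    - {"offset": [0,0,0],"twist": [0,0,0],"claw": -1}
    - {"offset": [0,0,0],"twist": [0,0,0],"claw": -1}
    - {"offset": [0,0,0],"twist": [0,0,0],"claw": -1}
    - {"offset": [0,0,0],"twist": [0,0,0],"claw": -1}

```text
time: 10.3
ee_pos: [0.6293, 0.112, 0.096]
eef_rot: [-2.169, -2.27, 0.005]
contact_force: [-7.6, -0.8, 3.7]
width: 0.0349
grasp_force: 59.5
```

Call:
carry_out:
  increments:
    - {"offset": [-0.001,0,0],"twist": [0,0,0],"claw": -1}
    - {"offset": [0,0,0],"twist": [0,0,6.4],"claw": -1}
    - {"offset": [0,0,0],"twist": [0,0,6.4],"claw": -1}
    - {"offset": [0,0,0],"twist": [0,0,6.4],"claw": -1}
    - {"offset": [0,0,0],"twist": [0,0,6.4],"claw": -1}
    - {"offset": [0,0,0],"twist": [0,0,6.4],"claw": -1}
    - {"offset": [0,0,0],"twist": [0,0,6.4],"claw": -1}
    - {"offset": [0,0,0],"twist": [0,0,6.4],"claw": -1}
    - {"offset": [0,0,0],"twist": [0,0,6.4],"claw": -1}
    - {"offset": [0,0,0],"twist": [0,0,0],"claw": -1}
    - {"offset": [0,0,0],"twist": [0,0,0],"claw": -1}

```text
time: 11.22
ee_pos: [0.6302, 0.1125, 0.0954]
eef_rot: [0.98, 2.985, 0.001]
contact_force: [-2.2, 1.0, -0.9]
width: 0.0345
grasp_force: 60.0
```

```bash
python3 - <<'E'
from h import *
s=r.sense();print(s['ee_pos'],s['eef_rot'],s['contact_force'],s['torque'],s['joint_pos'])
E
```

```text
[0.63020068 0.11245985 0.0953799 ] [9.79616053e-01 2.98463409e+00 6.67636037e-04] [-2.24812763  0.96448642 -0.93118142] [0.07556404 0.44017517 0.11502733] [ 1.58516387e-01  5.47649427e-01  1.61593981e+00  2.87366191e-04
  9.77537727e-01 -7.78157839e-01]
```

```bash
cat >> h.py <<'E'
def cap(f):
    g=grab('wrist',f); im=g['image'].astype(int)
    X=[.630,.1125,.100]; u,v=proj(f,X); x0,y0=int(u)-70,int(v)-70
    sub=im[max(y0,0):y0+140,x0:x0+140]; m=(sub.min(2)>150).astype(np.uint8)
    n,l,st,c=cv2.connectedComponentsWithStats(m)
    for i in range(1,n):
        if st[i,4]>60: print(st[i]+np.array([x0,max(y0,0),0,0,0]),np.round(c[i]+[x0,max(y0,0)],1))
    print('expect z.104,.097',proj(f,[.63,.1125,.104]),proj(f,[.63,.1125,.097]))
E
python3 - <<'E'
from h import *
cap('k0')
E
```

```text
[218 214  73  28 950] [253.4 222. ]
[199 240  19  40 360] [208.3 259.4]
[292 240  19  46 348] [300.9 263.5]
[240 271  30  25 471] [255.7 282.3]
[ 211  297   88   55 2880] [258.5 328.5]
expect z.104,.097 [252.2 289.6] [252.3 280.2]
```

Call:
carry_out:
  increments:
    - {"offset": [0,0,0],"twist": [0,0,0],"claw": 0.2}
    - {"offset": [0,0,0],"twist": [0,0,0],"claw": 0.2}
    - {"offset": [0,0,0],"twist": [0,0,0],"claw": 0.2}
    - {"offset": [0,0,0],"twist": [0,0,0],"claw": 0.2}

```text
time: 11.6
ee_pos: [0.631, 0.1125, 0.0948]
eef_rot: [0.976, 2.985, 0.001]
contact_force: [0.3, -0.4, -0.6]
width: 0.051
grasp_force: 0.0
```

```bash
python3 - <<'E'
from h import *
s=r.sense();print(s['ee_pos'],s['contact_force'],s['width'])
cap('k1')
E
```

```text
[0.63097011 0.11250454 0.09481238] [ 0.31180236 -0.44568721 -0.64654239] 0.050952171688729335
[217 213  73  29 999] [252.4 221.2]
[181 242  21  43 361] [189.8 261.7]
[308 242  13  37 222] [315.8 255.7]
[ 206  262  108   91 4001] [269.4 323.7]
[238 272  38  33 741] [255.  286.9]
expect z.104,.097 [251.2 289.3] [251.3 279.9]
```

Call:
carry_out:
  increments:
    - {"offset": [0,0,0],"twist": [0,0,0],"claw": -1}
    - {"offset": [0,0,0],"twist": [0,0,0],"claw": -1}
    - {"offset": [0,0,0],"twist": [0,0,0],"claw": -1}
    - {"offset": [0,0,0],"twist": [0,0,5.2],"claw": -1}
    - {"offset": [0,0,0],"twist": [0,0,5.2],"claw": -1}
    - {"offset": [0,0,0],"twist": [0,0,5.2],"claw": -1}
    - {"offset": [0,0,0],"twist": [0,0,0],"claw": -1}
    - {"offset": [0,0,0],"twist": [0,0,0],"claw": 0.2}
    - {"offset": [0,0,0],"twist": [0,0,0],"claw": 0.2}
    - {"offset": [0,0,0],"twist": [0,0,0],"claw": 0.2}
    - {"offset": [0,0,0],"twist": [0,0,0],"claw": 0.2}

```text
time: 12.57
ee_pos: [0.6303, 0.1124, 0.0946]
eef_rot: [0.563, 3.091, 0.0]
contact_force: [-0.2, 0.7, 0.1]
width: 0.0511
grasp_force: 0.0
```

```bash
python3 - <<'E'
from h import *
s=r.sense();print(s['ee_pos'],s['contact_force'],s['width'])
cap('k2')
E
```

```text
[0.63030585 0.11241909 0.09462387] [-0.24664711  0.73830051  0.0776533 ] 0.051120080349462936
[218 214  74  25 760] [253.6 221.1]
[308 230  14  59 399] [316.6 252.2]
[182 242  20  41 389] [190.1 261.4]
[ 196  265  118   87 5598] [250.9 318.2]
expect z.104,.097 [251.9 290.1] [252.1 280.7]
```

```bash
cat >> h.py <<'E'
def match(a,b):
    A=cv2.imread(f'pics/{a}.png',0);B=cv2.imread(f'pics/{b}.png',0)
    T=A[262:310,228:282]; S=B[235:330,205:305]
    q=cv2.matchTemplate(S,T,cv2.TM_CCOEFF_NORMED); _,m,_,p=cv2.minMaxLoc(q); print(a,b,round(m,3),'dx,dy',p[0]+205-228,p[1]+235-262)
E
python3 - <<'E'
from h import *
match('k0','k1');match('k1','k2');match('k0','k2')
for f in('k0','k1','k2'):
    A=cv2.imread(f'pics/{f}.png',0);print(A[200:320:3,254])
a=[cv2.resize(cv2.imread(f'pics/{f}.png')[190:340,160:350],(266*1,210)) for f in('k0','k1','k2')]
cv2.imwrite('pics/kk.png',np.hstack(a))
E
```

```text
k0 k1 0.945 dx,dy -1 1
k1 k2 0.954 dx,dy 2 -7
k0 k2 0.925 dx,dy 1 -7
[248 247 247 247 245 246 154 164  31  38  34  31  38  33  29  39  36  60
  50  46  47  49  46  45 154 222 226 224 223 222 148 143 144  66  38  36
  50  35 184 199]
[247 247 247 247 246 248 152 161  33  27  40  33  38  35  28  35  38  62
  49  49  46  46  48  45 150 223 225 226 223 224 223 225 231 100  40  36
  36  37 181 204]
[246 245 245 246 245 246 138  43  45  41  41  44  42  37  49  57  54  48
  49  52  48  41 212 223 224 221 221 222 225 224 229  43  48  48  47  70
 195 188 188 197]
```

View pics/kk.png

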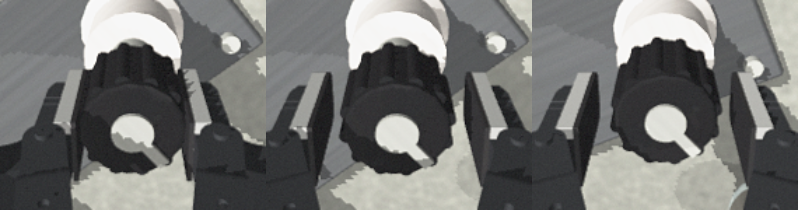

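The three crops show the knob gripped, let go before the turn, and let go after it. In the third the shank gap at (130,42) has closed and the cap has moved up by 7 px, so the bolt has dropped. I'll check how far.

```bash
python3 - <<'E'
from h import *
grab('wrist','k3'); match('k2','k3'); match('k1','k3')
grab('scene','s6')
# similarity fit k1->k3 on knob patch, 
A=cv2.imread('pics/k1.png',0);B=cv2.imread('pics/k3.png',0)
W=np.float32([[1,0,0],[0,1,-7]])
T=A[245:315,215:290].astype(np.float32)
best=[]
for s in np.arange(.88,1.02,.01):
    T2=cv2.resize(T,None,fx=s,fy=s); q=cv2.matchTemplate(B[225:330,200:310].astype(np.float32),T2,cv2.TM_CCOEFF_NORMED);_,m,_,p=cv2.minMaxLoc(q)
    best.append((round(m,3),round(s,2),p[0]+200+T2.shape[1]/2-252.5,p[1]+225+T2.shape[0]/2-280))
print(sorted(best)[-3:])
for dz in(.104,.100,.098,.097): print(dz,proj('k3',[.630,.114,dz]),(lambda d:(d['R']@np.array([.63,.114,dz])+d['t'])[2])(np.load('pics/k3.npz')))
E
```

```text
k2 k3 0.999 dx,dy 0 0
k1 k3 0.953 dx,dy 2 -7
[(0.96, np.float64(0.96), 1.5, -7.5), (0.964, np.float64(0.95), 2.0, -7.0), (0.967, np.float64(0.97), 2.0, -7.0)]
0.104 [255.  289.2] 0.1318360166293165
0.1 [255.  283.7] 0.13561300821360892
0.098 [255. 281.] 0.13750150400575512
0.097 [255.  279.7] 0.13844575190182823
```

It is down about 5.5 to 7 mm, with the shank gap closed and nothing still moving. I'll lower the hand, grip and turn forward in two strokes of 26 rows at 7°, following the screw down 0.156 mm per row.

Call:
carry_out:
  increments:
    - {"offset": [0,0,-0.003],"twist": [0,0,0],"claw": 0.2}
    - {"offset": [0,0,-0.003],"twist": [0,0,0],"claw": 0.2}
    - {"offset": [0,0,0],"twist": [0,0,0],"claw": -1}
    - {"offset": [0,0,0],"twist": [0,0,0],"claw": -1}
    - {"offset": [0,0,0],"twist": [0,0,0],"claw": -1}
    - {"offset": [0,0,0],"twist": [0,0,0],"claw": -1}
    - {"offset": [0,0,-0.00016],"twist": [0,0,-7],"claw": -1}
    - {"offset": [0,0,-0.00016],"twist": [0,0,-7],"claw": -1}
    - {"offset": [0,0,-0.00016],"twist": [0,0,-7],"claw": -1}
    - {"offset": [0,0,-0.00016],"twist": [0,0,-7],"claw": -1}
    - {"offset": [0,0,-0.00016],"twist": [0,0,-7],"claw": -1}
    - {"offset": [0,0,-0.00016],"twist": [0,0,-7],"claw": -1}
    - {"offset": [0,0,0],"twist": [0,0,0],"claw": -1}

```text
time: 13.8
ee_pos: [0.6296, 0.1124, 0.0871]
eef_rot: [-1.634, -2.682, 0.002]
contact_force: [-2.6, 0.8, 0.4]
width: 0.0346
grasp_force: 59.9
```

```bash
python3 - <<'E'
from h import *
s=r.sense();print(s['ee_pos'],s['eef_rot'],s['contact_force'],s['torque'],s['joint_pos'][5],s['width'])
E
```

```text
[0.62957483 0.11235008 0.08714586] [-1.63381229e+00 -2.68170846e+00  1.79110939e-03] [-2.60757044  0.76386776  0.4009066 ] [ 0.17347225  0.35079265 -0.00758677] -0.31784293143959325 0.03461353244954442
```

Call:
carry_out:
  increments:
    - {"offset": [0,0,-0.00016],"twist": [0,0,-7],"claw": -1}
    - {"offset": [0,0,-0.00016],"twist": [0,0,-7],"claw": -1}
    - {"offset": [0,0,-0.00016],"twist": [0,0,-7],"claw": -1}
    - {"offset": [0,0,-0.00016],"twist": [0,0,-7],"claw": -1}
    - {"offset": [0,0,-0.00016],"twist": [0,0,-7],"claw": -1}
    - {"offset": [0,0,-0.00016],"twist": [0,0,-7],"claw": -1}
    - {"offset": [0,0,-0.00016],"twist": [0,0,-7],"claw": -1}
    - {"offset": [0,0,-0.00016],"twist": [0,0,-7],"claw": -1}
    - {"offset": [0,0,-0.00016],"twist": [0,0,-7],"claw": -1}
    - {"offset": [0,0,-0.00016],"twist": [0,0,-7],"claw": -1}
    - {"offset": [0,0,-0.00016],"twist": [0,0,-7],"claw": -1}
    - {"offset": [0,0,-0.00016],"twist": [0,0,-7],"claw": -1}
    - {"offset": [0,0,-0.00016],"twist": [0,0,-7],"claw": -1}
    - {"offset": [0,0,-0.00016],"twist": [0,0,-7],"claw": -1}
    - {"offset": [0,0,-0.00016],"twist": [0,0,-7],"claw": -1}
    - {"offset": [0,0,-0.00016],"twist": [0,0,-7],"claw": -1}
    - {"offset": [0,0,-0.00016],"twist": [0,0,-7],"claw": -1}
    - {"offset": [0,0,-0.00016],"twist": [0,0,-7],"claw": -1}
    - {"offset": [0,0,-0.00016],"twist": [0,0,-7],"claw": -1}
    - {"offset": [0,0,-0.00016],"twist": [0,0,-7],"claw": -1}

```text
time: 15.47
ee_pos: [0.6282, 0.1137, 0.0839]
eef_rot: [-3.079, 0.62, 0.008]
contact_force: [-7.0, 5.1, 1.9]
width: 0.035
grasp_force: 60.1
```

Call:
carry_out:
  increments:
    - {"offset": [0,0,0],"twist": [0,0,0],"claw": -1}
    - {"offset": [0,0,0],"twist": [0,0,0],"claw": -1}

```text
time: 15.63
ee_pos: [0.6282, 0.1137, 0.0839]
eef_rot: [-3.081, 0.611, 0.008]
contact_force: [-4.8, 5.6, 1.6]
width: 0.0347
grasp_force: 60.1
```

```bash
python3 - <<'E'
from h import *
s=r.sense();print(s['ee_pos'],s['eef_rot'],s['contact_force'],s['torque'],s['joint_pos'][5],s['width'])
grab('wrist','k4'); match('k0','k4'); match('k3','k4')
E
```

```text
[0.62818494 0.11365572 0.08391999] [-3.08089522  0.61099596  0.00802902] [-4.78628254  5.5884386   1.58731849] [ 0.77951397  0.83622548 -0.0685438 ] 2.1204954293657967 0.034691077970530795
k0 k4 0.912 dx,dy 0 3
k3 k4 0.96 dx,dy -1 10
```

Call:
carry_out:
  increments:
    - {"offset": [0,0,0],"twist": [0,0,0],"claw": 0.3}
    - {"offset": [0,0,0],"twist": [0,0,0],"claw": 0.3}
    - {"offset": [-0.0015,0.0012,0],"twist": [0,0,0],"claw": 0.3}
    - {"offset": [0,0,0],"twist": [0,0,7],"claw": 0.3}
    - {"offset": [0,0,0],"twist": [0,0,7],"claw": 0.3}
    - {"offset": [0,0,0],"twist": [0,0,7],"claw": 0.3}
    - {"offset": [0,0,0],"twist": [0,0,7],"claw": 0.3}
    - {"offset": [0,0,0],"twist": [0,0,7],"claw": 0.3}
    - {"offset": [0,0,0],"twist": [0,0,7],"claw": 0.3}
    - {"offset": [0,0,0],"twist": [0,0,7],"claw": 0.3}
    - {"offset": [0,0,0],"twist": [0,0,7],"claw": 0.3}
    - {"offset": [0,0,0],"twist": [0,0,7],"claw": 0.3}
    - {"offset": [0,0,0],"twist": [0,0,7],"claw": 0.3}
    - {"offset": [0,0,0],"twist": [0,0,7],"claw": 0.3}
    - {"offset": [0,0,0],"twist": [0,0,7],"claw": 0.3}
    - {"offset": [0,0,0],"twist": [0,0,7],"claw": 0.3}

```text
time: 17.02
ee_pos: [0.6292, 0.1134, 0.0844]
eef_rot: [2.591, 1.775, 0.001]
contact_force: [-0.8, 0.5, -0.4]
width: 0.0557
grasp_force: 0.0
```

Call:
carry_out:
  increments:
    - {"offset": [0,0,0],"twist": [0,0,7],"claw": 0.3}
    - {"offset": [0,0,0],"twist": [0,0,7],"claw": 0.3}
    - {"offset": [0,0,0],"twist": [0,0,7],"claw": 0.3}
    - {"offset": [0,0,0],"twist": [0,0,7],"claw": 0.3}
    - {"offset": [0,0,0],"twist": [0,0,7],"claw": 0.3}
    - {"offset": [0,0,0],"twist": [0,0,7],"claw": 0.3}
    - {"offset": [0,0,0],"twist": [0,0,7],"claw": 0.3}
    - {"offset": [0,0,0],"twist": [0,0,7],"claw": 0.3}
    - {"offset": [0,0,0],"twist": [0,0,7],"claw": 0.3}
    - {"offset": [0,0,0],"twist": [0,0,7],"claw": 0.3}
    - {"offset": [0,0,0],"twist": [0,0,7],"claw": 0.3}
    - {"offset": [0,0,0],"twist": [0,0,7],"claw": 0.3}
    - {"offset": [0,0,0],"twist": [0,0,7],"claw": 0.3}
    - {"offset": [0,0,0],"twist": [0,0,0],"claw": 0.3}

```text
time: 18.18
ee_pos: [0.6292, 0.1134, 0.0843]
eef_rot: [0.557, 3.091, 0.0]
contact_force: [0.7, -0.5, -0.4]
width: 0.0555
grasp_force: 0.0
```

```bash
cat >> h.py <<'E'
def mark(f):
    # world yaw of white mark about cap centre, from bright pixels at r 6..16 mm on plane z
    im=cv2.imread(f'pics/{f}.png').min(2); return im
E
python3 - <<'E'
from h import *
s=r.sense();print(s['ee_pos'],s['eef_rot'],s['contact_force'],s['torque'],s['joint_pos'][5],s['width'])
grab('wrist','k5')
def yaw(f,zt):
    d=np.load(f'pics/{f}.npz');im=cv2.imread(f'pics/{f}.png').min(2)
    # warp to top-down on plane z=zt, 0.25mm/px, 44 mm square about (.629,.1135)
    n=200;st=.00025;H=d['K']@np.c_[d['R'][:,0]*st,d['R'][:,1]*st,d['R']@np.array([.629-n/2*st,.1135-n/2*st,zt])+d['t']]
    w=cv2.warpPerspective(im,np.linalg.inv(H),(n,n))
    m=(w>140).astype(np.uint8);k,l,s,c=cv2.connectedComponentsWithStats(m)
    i=1+np.argmin([np.hypot(*(c[j]-n/2))+(1e3 if s[j,4]<300 else 0) for j in range(1,k)])
    cc=l==i; core=cv2.erode(cc.astype(np.uint8),np.ones((17,17)));ys,xs=np.nonzero(core);ctr=np.array([xs.mean(),ys.mean()])
    ys,xs=np.nonzero(cc);r_=np.hypot(xs-ctr[0],ys-ctr[1]);far=r_>r_.max()-14
    print(f,'area',s[i,4],'ctr',(ctr-n/2)*st+[.629,.1135],'rmax',r_.max()*st,'yaw deg',np.degrees(np.arctan2(ys[far].mean()-ctr[1],xs[far].mean()-ctr[0])))
for f,z in(('k1',.104),('k3',.097),('k4',.093),('k5',.093)): 
    try: yaw(f,z)
    except Exception as e: print(f,e)
E
```

```text
[0.62918328 0.11340544 0.08434564] [5.56781639e-01 3.09092029e+00 1.67430453e-05] [ 0.73946684 -0.50287501 -0.4186815 ] [-0.07008209  0.02200782 -0.01764668] -1.0536621572821427 0.055480499040930595
k1 area 2977 ctr [0.62884434 0.11451589] rmax 0.014330874839622502 yaw deg 5.161364960785108
k3 area 11627 ctr [0.64462153 0.10378274] rmax 0.026263476568150198 yaw deg 127.60051322038254
k4 area 10947 ctr [0.61290759 0.12344623] rmax 0.02539085627261044 yaw deg -35.24127113711951
k5 area 3303 ctr [0.62899584 0.11426939] rmax 0.01706201146890317 yaw deg -162.01330221879095
```

The mark's yaw went from 5° (+15.6° back, −182° forward) to −162°, as expected, so nothing slipped. Now the second stroke.

Call:
carry_out:
  increments:
    - {"offset": [0,0,0],"twist": [0,0,0],"claw": -1}
    - {"offset": [0,0,0],"twist": [0,0,0],"claw": -1}
    - {"offset": [0,0,0],"twist": [0,0,0],"claw": -1}
    - {"offset": [0,0,0],"twist": [0,0,0],"claw": -1}
    - {"offset": [0,0,-0.00016],"twist": [0,0,-7],"claw": -1}
    - {"offset": [0,0,-0.00016],"twist": [0,0,-7],"claw": -1}
    - {"offset": [0,0,-0.00016],"twist": [0,0,-7],"claw": -1}
    - {"offset": [0,0,-0.00016],"twist": [0,0,-7],"claw": -1}
    - {"offset": [0,0,-0.00016],"twist": [0,0,-7],"claw": -1}
    - {"offset": [0,0,-0.00016],"twist": [0,0,-7],"claw": -1}
    - {"offset": [0,0,-0.00016],"twist": [0,0,-7],"claw": -1}
    - {"offset": [0,0,-0.00016],"twist": [0,0,-7],"claw": -1}
    - {"offset": [0,0,-0.00016],"twist": [0,0,-7],"claw": -1}
    - {"offset": [0,0,-0.00016],"twist": [0,0,-7],"claw": -1}
    - {"offset": [0,0,-0.00016],"twist": [0,0,-7],"claw": -1}
    - {"offset": [0,0,-0.00016],"twist": [0,0,-7],"claw": -1}
    - {"offset": [0,0,-0.00016],"twist": [0,0,-7],"claw": -1}

```text
time: 19.65
ee_pos: [0.6291, 0.1135, 0.0824]
eef_rot: [2.603, 1.758, 0.001]
contact_force: [-0.2, -0.1, 3.0]
width: 0.0345
grasp_force: 59.5
```

Call:
carry_out:
  increments:
    - {"offset": [0,0,-0.00016],"twist": [0,0,-7],"claw": -1}
    - {"offset": [0,0,-0.00016],"twist": [0,0,-7],"claw": -1}
    - {"offset": [0,0,-0.00016],"twist": [0,0,-7],"claw": -1}
    - {"offset": [0,0,-0.00016],"twist": [0,0,-7],"claw": -1}
    - {"offset": [0,0,-0.00016],"twist": [0,0,-7],"claw": -1}
    - {"offset": [0,0,-0.00016],"twist": [0,0,-7],"claw": -1}
    - {"offset": [0,0,-0.00016],"twist": [0,0,-7],"claw": -1}
    - {"offset": [0,0,-0.00016],"twist": [0,0,-7],"claw": -1}
    - {"offset": [0,0,-0.00016],"twist": [0,0,-7],"claw": -1}
    - {"offset": [0,0,-0.00016],"twist": [0,0,-7],"claw": -1}
    - {"offset": [0,0,-0.00016],"twist": [0,0,-7],"claw": -1}
    - {"offset": [0,0,-0.00016],"twist": [0,0,-7],"claw": -1}
    - {"offset": [0,0,-0.00016],"twist": [0,0,-7],"claw": -1}
    - {"offset": [0,0,0],"twist": [0,0,0],"claw": -1}
    - {"offset": [0,0,0],"twist": [0,0,0],"claw": -1}
    - {"offset": [0,0,0],"twist": [0,0,0],"claw": -1}

```text
time: 20.98
ee_pos: [0.6291, 0.1134, 0.0803]
eef_rot: [3.081, -0.611, 0.001]
contact_force: [0.9, -2.6, 3.7]
width: 0.0347
grasp_force: 59.6
```

```bash
python3 - <<'E'
from h import *
s=r.sense();print(s['ee_pos'],s['eef_rot'],s['contact_force'],s['torque'],s['joint_pos'][5],s['width'],s['grasp_force'])
grab('wrist','k6'); match('k4','k6'); match('k5','k6'); match('k0','k6')
h=grab('scene','s7')
A=cv2.imread('pics/s5.png',0);B=cv2.imread('pics/s7.png',0)
T=A[225:265,218:250] # ballast region
q=cv2.matchTemplate(B[215:275,208:260],T,cv2.TM_CCOEFF_NORMED);print('ballast still',cv2.minMaxLoc(q)[1],np.array(cv2.minMaxLoc(q)[3])-10)
E
```

```text
[0.62910903 0.11335287 0.08034849] [ 3.08118674e+00 -6.11382550e-01  1.32235180e-03] [ 0.9158141  -2.58568788  3.66868495] [-0.44676911 -0.04108439 -0.05368689] 2.1235526811164345 0.03470982192984186 59.55514132976532
k4 k6 0.721 dx,dy 0 0
k5 k6 0.976 dx,dy 0 0
k0 k6 0.763 dx,dy 0 4
ballast still 0.9844377040863037 [0 0]
```

Neither the knob's place in the hand nor the ballast's image has shifted. The bolt is about 364° forward of its drop and held with 60 N, so I'm handing in.

```bash
python3 -c "
from rig import r
print(r.close_job())"
```

```text
the job is handed in; nothing more can be done
None
```

I handed the job in at about 21 s; no verdict came back. The ballast hangs free on the hook, and the bolt dropped and is about one turn forward (about 364°), still held at the knob; its height (about 59 mm) I inferred from the thread pitch.

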